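Turn the finished job's status flag

TASK

The fan has been repaired: with a fingertip, gently push the free edge of the flag on the fan's tray up from below and swing the flag right over its pivot, so that it lies flat on the other side and shows its square-frame face. Do not pinch or grip the flag. Leave the flags of the other two trays as they are, and do not lift or shift anything that lies in the trays or on the bench.

Things in the scene. Friction and masses are not known exactly. Their poses are not given: they have to be found in the camera images.
- tray_fan: low grey job tray in which the square case fan lies; screwed to the bench; 170 mm long (its x, -70 to +100 mm), 72 mm wide (y), rim 12 mm high. Origin on the bench top; +x runs from the flag end to the device end, roughly to the robot's right (-y of the world). Two steel cheek plates, 22 mm long, 4 mm thick, topping out 87 mm above the bench, stand at x = -45, y = +-29.5 mm and carry the flag's pivot.
- flag_fan (a joint): hinge angle (rad) of the flag on the tray with the square case fan. 0: level, reaching to the robot's left past the tray's end, one-bar face up; 1.57: upright; 3.14: level the other way, over the tray, square-frame face up; stops at both ends. Starts at 0 to 0.12. Slightly stiff: within 0.4 rad of upright it may stay put; farther on it sinks by itself, damped, in 1 to 4 s.
- flag_fan_hinge (a point): middle of that flag's pivot axis, 72 mm above the bench, in line with the tray's axes; the pivot runs along the tray's y
- flag_fan_edge (a point): middle of that flag's free edge, 70 mm from the pivot, at mid-thickness; moves with the flag: a white plastic plate, 46 mm wide, 4 mm thick, 40 g. At 0 its outer 45 mm have only bare bench (or a low tool) under them, 70 mm below. Pushed straight at the pivot the edge jams; pushed up it swings freely
- tray_stick: low grey job tray in which the blue memory stick lies; screwed to the bench; 170 mm long (its x, -70 to +100 mm), 72 mm wide (y), rim 12 mm high. Origin on the bench top; +x runs from the flag end to the device end, roughly to the robot's right (-y of the world). Two steel cheek plates, 22 mm long, 4 mm thick, topping out 87 mm above the bench, stand at x = -45, y = +-29.5 mm and carry the flag's pivot.
- flag_stick (a joint): hinge angle (rad) of the flag on the tray with the blue memory stick. 0: level, reaching to the robot's left past the tray's end, one-bar face up; 1.57: upright; 3.14: level the other way, over the tray, square-frame face up; stops at both ends. Starts at 0 to 0.12. Slightly stiff: within 0.4 rad of upright it may stay put; farther on it sinks by itself, damped, in 1 to 4 s.
- flag_stick_hinge (a point): middle of that flag's pivot axis, 72 mm above the bench, in line with the tray's axes; the pivot runs along the tray's y
- flag_stick_edge (a point): middle of that flag's free edge, 70 mm from the pivot, at mid-thickness; moves with the flag: a white plastic plate, 46 mm wide, 4 mm thick, 40 g. At 0 its outer 45 mm have only bare bench (or a low tool) under them, 70 mm below. Pushed straight at the pivot the edge jams; pushed up it swings freely
- tray_case: low grey job tray in which the small red oval case lies; screwed to the bench; 170 mm long (its x, -70 to +100 mm), 72 mm wide (y), rim 12 mm high. Origin on the bench top; +x runs from the flag end to the device end, roughly to the robot's right (-y of the world). Two steel cheek plates, 22 mm long, 4 mm thick, topping out 87 mm above the bench, stand at x = -45, y = +-29.5 mm and carry the flag's pivot.
- flag_case (a joint): hinge angle (rad) of the flag on the tray with the small red oval case. 0: level, reaching to the robot's left past the tray's end, one-bar face up; 1.57: upright; 3.14: level the other way, over the tray, square-frame face up; stops at both ends. Starts near 3.1 (already turned). Slightly stiff: within 0.4 rad of upright it may stay put; farther on it sinks by itself, damped, in 1 to 4 s.
- flag_case_hinge (a point): middle of that flag's pivot axis, 72 mm above the bench, in line with the tray's axes; the pivot runs along the tray's y
- flag_case_edge (a point): middle of that flag's free edge, 70 mm from the pivot, at mid-thickness; moves with the flag: a white plastic plate, 46 mm wide, 4 mm thick, 40 g. At 0 its outer 45 mm have only bare bench (or a low tool) under them, 70 mm below. Pushed straight at the pivot the edge jams; pushed up it swings freely
- case_fan: black square case fan, 60 x 60 x 14 mm, loose in its tray; origin at the centre of its underside
- usb_stick: blue memory stick, 18 x 50 x 8 mm, loose in its tray; origin at the centre of its underside
- ear_case: small oval case, red top, 49 x 70 x 31 mm, loose in its tray; origin at the centre of its underside
- glue_pot: small white bottle, 28 mm across, 63 mm high, standing loose on the bench to the right of the trays; origin at the centre of its underside
- driver_orange: screwdriver with orange handle, 165 mm long (its y), 21 mm high, lying loose left of the flags; origin under its middle
- solder_spool: spool of solder, 52 mm across, 33 mm high, standing loose to the right of the trays; origin at the centre of its underside
- combi_pliers: blue pliers, 132 mm long (their y), 11 mm high, lying loose to the right of the trays; origin under their middle

How it is judged:
By the outcome, as a careful person would: the job done as asked, in the order asked, and still so for the second after the job is handed in, with the robot touching nothing.
It also fails if it takes over 34 s, if anything falls off the work surface, if the arm or the gripper's body presses on something with over 40 N, if the wrist force passes 120 N, or if a joint passes its speed limit or range.

ROBOT

A 6-joint arm with a two-finger parallel gripper is mounted at the origin on a cart in front of the work surface, level with it; the furniture and walls round the work are solid. World frame = base frame: x ahead of the robot, y to its left, z up, the work surface at z = 0. Lengths are in m, angles in rad, forces in N, time in s.
With the tool pointing down it reaches from about 0.35 to 0.975 m from the base axis. Payload 7.1 kg.
Tool frame: the origin (TCP) lies at the very end of the fingers, on their centre line; the grasp point (between the pads) lies 19 mm behind it; z points along the fingers, y is the line along which they close (so a half turn about z gives the same grasp; the last joint's range is limited). The gripper opens to 88 mm and grips with 3 to 60 N. Pads are 20 mm wide; open, the fingers measure 115 mm over their backs; the gripper's body (75 mm by 178 mm) begins 61 mm behind the grasp point.
Start: joints at [1.211, 0.423, 1.63, -0, 1.089, -0.019], TCP at [0.209, 0.589, 0.223] pointing down, gripper open.
Joint ranges: [-3, 3], [-0.9, 2.11], [0.09, 2.58], [-1.31, 4.45], [0.11, 2.69], [-2.54, 2.54]. Speed limits (rad/s): [2.39, 2.39, 3.01, 3.14, 3.14, 3.14].

INTERFACE

Orientations are given as a rotation vector (axis times angle).
In Python, from bench import status, vision, ticket gives the robot as it stands.
- The arm moves only by the tool move_arm, never from a script. Its argument "deltas" is a list of rows, each an object with "dp": the shift along the tool's x, y, z scaled (see below), a list of three; "rotation": the turn, a rotation vector about the tool's x, y, z scaled (see below), a list of three; "gripper": the opening, from 0 (shut) to 1 (fully open). In form: [{"dp": [x, y, z], "rotation": [ax, ay, az], "gripper": gripper}, ...]. A call has 1 to 8 rows; each row shifts and turns the commanded pose from where the row before left it, along the tool's axes as they then stand; what a row does not reach is not made up. The controller multiplies each number of a shift by 300 mm and each number of a turn by 180 degrees. A row lasts 1/12 s, in which the tool goes at most 41.7 mm and 7.16 degrees, less where a joint would pass 70% of its speed; a pose out of reach is approached as far as the arm can. A call with a number of a shift or a turn outside -1 to 1 is refused whole. A call with a gripper value outside its range is refused whole. The fingers move at their own pace and stop on an object; the grip force is fixed at half the most. Time passes only in rows, so rows that do not move let the fingers close. It gives the time, the measured TCP pose, the force, the opening and the grip force at its end, in the units of the state.
- status.observe(): the state, without advancing time (a new reading comes with each control period).
- vision.read_camera(name): name is "scene" or "top" or "wrist"; returns a dict with "pixels" (384x512x3 uint8, red, green, blue), "fx", "fy", "cx", "cy" (pixels), "rvec" (rotation vector, rad) and "tvec" (3), from world to camera coordinates, as OpenCV has them. Camera axes: x right, y down, z forward; pixel columns grow to the right and rows downward; lengths in m; the calibration is good to about 2 mm. A picture is of the moment at which its call begins. There is no depth.
- ticket.sign_off(): hands the job in; it is judged then, once.
The state is a dict: "clock": time; "joint_pos": joint angles; "joint_vel": joint speeds; "effort": joint torques, N m; "position": TCP position; "ee_rot": TCP orientation; "ft_force": force on the tool from outside, world axes, zero at the start; "ft_torque": the same for the moment, N m; "finger_gap": opening from 0.0 (shut) to 1.0 (fully open); "grasp_force": force on a finger pad.
Only numpy, scipy, OpenCV 4.12 (cv2) and the standard library are available. Lean on these libraries where they do the work, as an engineer would, in place of code of your own. Each camera call takes 0.05 s, during which the arm holds its last target. There are 200 camera calls.

## Working session

There is one attempt and no reset: what is moved stays moved. The work goes in short steps, Python scripts to look and compute and a tool call to move; the robot and the scene stay as the last step left them, time stands still between calls to the robot, and variables do not carry over. Pictures are saved under pics/ and viewed, at most 10 in all, crops included, and the job is handed in when it is done.

Besides the shell and the picture viewer there is one more tool, called after ">>>" as a command line: name --argument value ..., lists and objects as JSON in quotes. move_arm: Moves the arm, as the interface text tells. Shifts and turns lie within -1 to 1; 1 stands for 300 mm of shift or 180 degrees of turn. Its arguments: {"type":"object","properties":{"deltas":{"type":"array"}},"required":["deltas"]}

```bash
mkdir -p pics; python3 - <<'E'
from bench import status, vision
import cv2,pickle
for n in("top","scene"):
    c=vision.read_camera(n); pickle.dump(c,open(n+".pkl","wb"))
    cv2.imwrite(f"pics/{n}1.png",cv2.resize(c["pixels"][...,::-1],None,fx=1.5,fy=1.5))
    print(n,c["fx"],c["cx"],c["cy"],c["rvec"],c["tvec"])
print(status.observe())
E
```

```text
top 377.14054025874776 250.74306268274094 197.79461074894405 [ 2.1691135  -2.04894324  0.21458887] [-0.17529266  0.52348083  0.92238866]
scene 433.09219777368963 258.1699481571316 189.96662913136362 [ 1.68648431 -1.96865141  0.73030577] [-0.08004799  0.45089873  0.70475399]
{'clock': 0.1, 'joint_pos': array([ 1.21096251e+00,  4.23772123e-01,  1.63059713e+00,  1.94908361e-05,
        1.08859445e+00, -1.90018766e-02]), 'joint_vel': array([-0.00036858, -0.00017557, -0.00124423,  0.00173835, -0.00039965,
        0.00192451]), 'effort': array([ 3.72009736e-04, -5.45613778e+01, -2.74325538e+01,  6.45027612e-02,
        1.88036769e-02,  2.12198574e-05]), 'position': array([0.20871687, 0.58859419, 0.22198108]), 'ee_rot': array([-5.32757184e-01, -3.09581028e+00,  2.10983253e-03]), 'ft_force': array([ 1.14704419,  0.40851796, -0.25679116]), 'ft_torque': array([ 0.01539606,  0.02711231, -0.00013257]), 'grasp_force': 0.0, 'finger_gap': 1.0010473856018909}
```

View pics/top1.png

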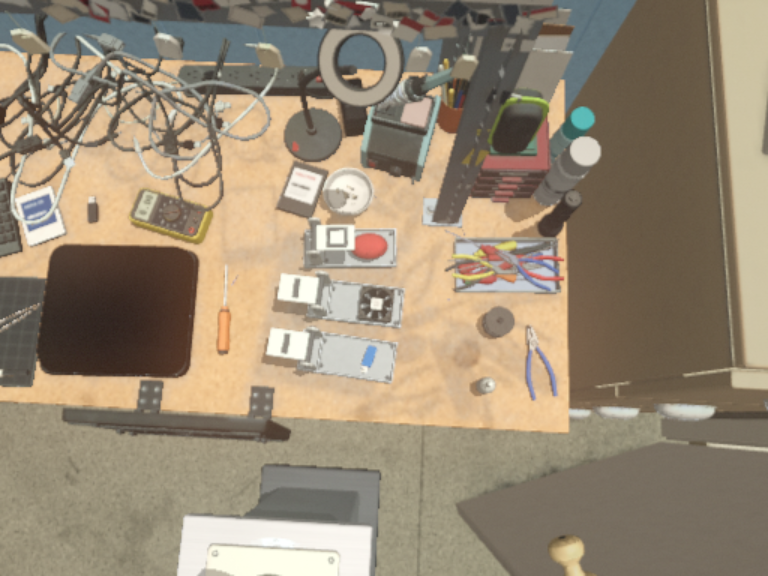

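View pics/scene1.png

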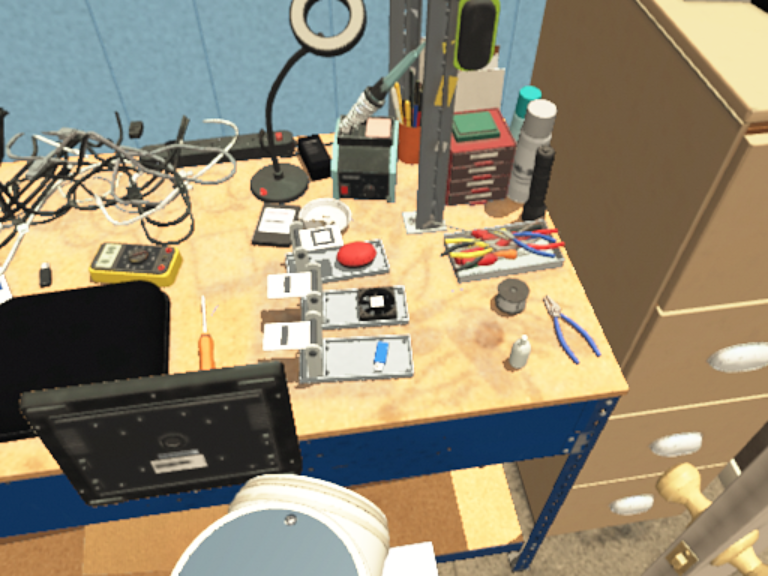

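The middle tray holds the fan: its flag is at about (300,290) in the enlarged top view and (290,285) in the scene view, with the tray running right to (405,305). I'll measure it next.

```bash
cat > h.py <<'E'
import numpy as np,cv2,pickle
def ray(c,uv,z):
    R=cv2.Rodrigues(np.array(c["rvec"]))[0];t=np.array(c["tvec"])
    o=-R.T@t; uv=np.atleast_2d(uv)
    d=np.c_[(uv[:,0]-c["cx"])/c["fx"],(uv[:,1]-c["cy"])/c["fy"],np.ones(len(uv))]@R
    return o+d*((z-o[2])/d[:,2])[:,None]
def proj(c,p):
    return cv2.projectPoints(np.atleast_2d(np.float64(p)),np.array(c["rvec"]),np.array(c["tvec"]),np.array([[c["fx"],0,c["cx"]],[0,c["fy"],c["cy"]],[0,0,1.]]),None)[0][:,0]
E
python3 - <<'E'
from h import *
np.set_printoptions(precision=4,suppress=True)
for n,box in(("top",(170,165,290,260)),("scene",(165,140,285,260))):
    c=pickle.load(open(n+".pkl","rb"));im=c["pixels"]
    print(n,"tcp px",proj(c,[.209,.589,.222])*1.5)
    m=(im.min(2)>215).astype(np.uint8)
    x0,y0,x1,y1=box;mm=np.zeros_like(m);mm[y0:y1,x0:x1]=m[y0:y1,x0:x1]
    for k in cv2.findContours(mm,cv2.RETR_EXTERNAL,2)[0]:
        if cv2.contourArea(k)<100: continue
        r=cv2.minAreaRect(k);b=cv2.boxPoints(r)
        print("area",cv2.contourArea(k),"ctr",r[0]);print(ray(c,b+0.0,.076)[:,:2].round(4).tolist())
    if n=="top":
        big=cv2.resize(im[160:265,165:285,::-1],None,fx=6.5,fy=5.5,interpolation=2)
        big=cv2.resize(im[160:260,165:285,::-1],None,fx=6,fy=6,interpolation=2);cv2.imwrite("pics/z1.png",big)
    else: cv2.imwrite("pics/z2.png",cv2.resize(im[140:265,165:290,::-1],None,fx=4.8,fy=4.8,interpolation=2))
E
```

```text
top tcp px [[-187.1683  477.1477]]
area 411.5 ctr (191.36428833007812, 228.4046630859375)
[[0.4228, 0.0309], [0.4671, 0.0286], [0.4612, -0.0357], [0.417, -0.0327]]
area 383.5 ctr (198.10769653320312, 191.6384735107422)
[[0.5169, 0.0217], [0.5607, 0.0204], [0.5562, -0.044], [0.5124, -0.0421]]
scene tcp px [[-354.0263  517.2793]]
area 902.5 ctr (244.8135528564453, 238.40618896484375)
[[0.417, -0.0587], [0.4042, -0.1729], [0.3487, -0.1646], [0.3611, -0.0549]]
area 517.0 ctr (192.55690002441406, 223.46725463867188)
[[0.4644, 0.0313], [0.4584, -0.0465], [0.4107, -0.0446], [0.4168, 0.0305]]
area 316.0 ctr (227.6415252685547, 206.0476837158203)
[[0.5033, -0.0664], [0.4998, -0.1109], [0.4439, -0.1063], [0.4475, -0.0635]]
area 425.0 ctr (195.12646484375, 190.02334594726562)
[[0.5592, 0.0213], [0.5538, -0.0593], [0.5028, -0.0572], [0.5082, 0.0207]]
area 382.0 ctr (214.5, 153.0)
[[0.6957, -0.0386], [0.684, -0.1161], [0.5938, -0.1058], [0.6049, -0.0324]]
area 269.0 ctr (184.39309692382812, 146.78277587890625)
[[0.6568, 0.0285], [0.712, 0.0237], [0.6968, -0.0313], [0.6423, -0.0247]]
```

View pics/z1.png

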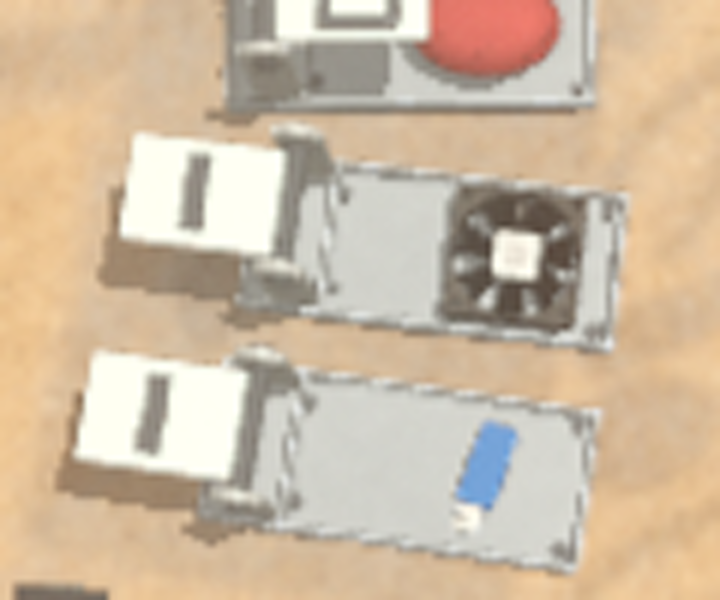

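View pics/z2.png

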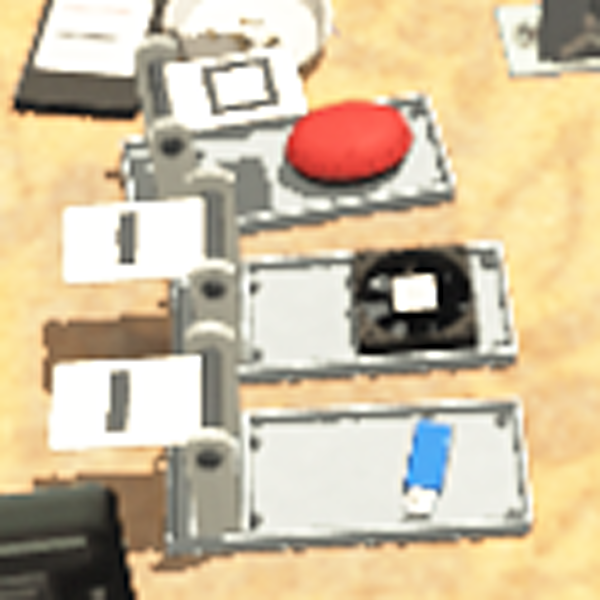

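Top crop: the fan flag is level with its bar face up, spanning (120–285, 130–255), and its cheeks are at about x=300. In the scene crop the neighbouring flags are clear. A monitor stands at the front left, so I'll triangulate it as an obstacle.

```bash
python3 - <<'E'
from h import *
np.set_printoptions(precision=4,suppress=True)
T=pickle.load(open("top.pkl","rb"));S=pickle.load(open("scene.pkl","rb"))
def P(c):
    R=cv2.Rodrigues(np.array(c["rvec"]))[0];K=np.array([[c["fx"],0,c["cx"]],[0,c["fy"],c["cy"]],[0,0,1.]])
    return K@np.c_[R,np.array(c["tvec"])]
def tri(a,b):
    X=cv2.triangulatePoints(P(T),P(S),np.float64(a),np.float64(b))[:,0];return X[:3]/X[3]
# monitor corners (1.5x pixels)
for a,b in(((65,411),(22,405)),((268,413),(285,365)),((290,434),(300,470))):
    print("mon",tri(np.array(a)/1.5,np.array(b)/1.5))
# fan flag corners, z1 crop /6+(165,160); z2 /4.8+(165,140)
z1=lambda p:np.array(p)/6+[165,160]; z2=lambda p:np.array(p)/4.8+[165,140]
for n,a,b in(("far-left",(135,133),(65,206)),("near-left",(120,240),(65,282)),("stick near-left",(75,458),(50,448)),("stick far-left",(95,350),(58,360)),
 ):
    print(n,tri(z1(a),z2(b)),ray(T,z1(a),.074)[0])
# tray outline at rim and cheek tops
print("rim R far,near",ray(T,np.array([z1((628,192)),z1((610,350))]),.012),"rim near-left",ray(T,z1((236,305)),.012))
print("cheek tops far/near",ray(T,np.array([z1((298,130)),z1((275,268))]),.087))
print("driver",ray(T,np.array([[225,265],[223,353]])/1.5,.01))
print("lamp etc: flag case corner",ray(T,z1((430,40)),.074))
E
```

```text
mon [0.3127 0.2937 0.1731]
mon [ 0.3259 -0.003   0.1679]
mon [ 0.2904 -0.0013 -0.0501]
far-left [0.5602 0.0184 0.0737] [0.5601 0.0185 0.074 ]
near-left [0.5136 0.0205 0.0724] [0.5133 0.0206 0.074 ]
stick near-left [0.4207 0.0308 0.0711] [0.4205 0.0307 0.074 ]
stick far-left [0.4656 0.0254 0.0756] [0.466  0.0267 0.074 ]
rim R far,near [[ 0.5606 -0.1951  0.012 ]
 [ 0.4879 -0.1905  0.012 ]] rim near-left [[ 0.4987 -0.0223  0.012 ]]
cheek tops far/near [[ 0.5622 -0.0522  0.087 ]
 [ 0.5026 -0.0472  0.087 ]]
driver [[0.5854 0.1345 0.01  ]
 [0.4248 0.1201 0.01  ]]
lamp etc: flag case corner [[ 0.6085 -0.1044  0.074 ]]
```

```bash
cat >> h.py <<'E'
from scipy.spatial.transform import Rotation as Ro
a=np.array([-.059,-.998,0]);a/=np.linalg.norm(a);s=np.radians(65)
zt=a*np.sin(s)+[0,0,-np.cos(s)];yt=np.array([-a[1],a[0],0]);RT=np.c_[np.cross(yt,zt),yt,zt]
def plan(p):
    from bench import status
    o=status.observe();R=Ro.from_rotvec(o["ee_rot"])
    d=R.as_matrix().T@(np.array(p)-o["position"])
    w=(R.inv()*Ro.from_matrix(RT)).as_rotvec()
    print("pos",o["position"].round(4),"dp total (x/300mm)",(d/.3).round(4),"|mm|",(np.linalg.norm(d)*1e3).round(1),"rot/180",(w/np.pi).round(4),"deg",np.degrees(np.linalg.norm(w)).round(1),"F",o["ft_force"].round(1),"q",o["joint_pos"].round(2))
E
python3 -c "
from h import *
plan([.5,.25,.33])"
```

```text
pos [0.2087 0.5886 0.222 ] dp total (x/300mm) [-1.2924 -0.7396 -0.3591] |mm| 459.5 rot/180 [ 0.2309 -0.3074  0.3631] deg 95.2 F [ 1.1  0.4 -0.3] q [ 1.21  0.42  1.63  0.    1.09 -0.02]
```

>>> move_arm --deltas '[{"dp": [0, 0, -0.12], "rotation": [0, 0, 0], "gripper": 0}, {"dp": [0, 0, -0.12], "rotation": [0, 0, 0], "gripper": 0}, {"dp": [0, 0, -0.12], "rotation": [0, 0, 0], "gripper": 0}, {"dp": [-0.1, -0.06, 0], "rotation": [0, 0, 0], "gripper": 0}, {"dp": [-0.1, -0.06, 0], "rotation": [0, 0, 0], "gripper": 0}, {"dp": [-0.1, -0.06, 0], "rotation": [0, 0, 0], "gripper": 0}, {"dp": [-0.1, -0.06, 0], "rotation": [0, 0, 0], "gripper": 0}, {"dp": [-0.1, -0.06, 0], "rotation": [0, 0, 0], "gripper": 0}]'

```text
clock: 0.77
position: [0.3207, 0.4526, 0.3304]
ee_rot: [-0.532, -3.096, 0.001]
ft_force: [0.7, -0.1, 0.2]
finger_gap: 0.434
grasp_force: 0.0
```

>>> move_arm --deltas '[{"dp": [-0.1, -0.06, 0], "rotation": [0, 0, 0], "gripper": 0}, {"dp": [-0.1, -0.06, 0], "rotation": [0, 0, 0], "gripper": 0}, {"dp": [-0.1, -0.06, 0], "rotation": [0, 0, 0], "gripper": 0}, {"dp": [-0.1, -0.06, 0], "rotation": [0, 0, 0], "gripper": 0}, {"dp": [-0.1, -0.06, 0], "rotation": [0, 0, 0], "gripper": 0}, {"dp": [-0.1, -0.06, 0], "rotation": [0, 0, 0], "gripper": 0}, {"dp": [0, 0, 0], "rotation": [0, 0, 0], "gripper": 0}, {"dp": [0, 0, 0], "rotation": [0, 0, 0], "gripper": 0}]'

```text
clock: 1.43
position: [0.4544, 0.2908, 0.3303]
ee_rot: [-0.538, -3.094, 0.001]
ft_force: [-0.6, 0.4, 0.1]
finger_gap: 0.005
grasp_force: 0.0
```

```bash
python3 -c "
from h import *
plan([.5,.25,.33])"
```

```text
pos [0.4544 0.2908 0.3303] dp total (x/300mm) [-0.1891 -0.0767  0.001 ] |mm| 61.2 rot/180 [ 0.2304 -0.308   0.3621] deg 95.1 F [-0.6  0.4  0.1] q [ 0.55  0.18  1.71  0.    1.25 -0.68]
```

>>> move_arm --deltas '[{"dp": [0, 0, 0], "rotation": [0.0144, -0.0193, 0.0226], "gripper": 0}, {"dp": [0, 0, 0], "rotation": [0.0144, -0.0193, 0.0226], "gripper": 0}, {"dp": [0, 0, 0], "rotation": [0.0144, -0.0193, 0.0226], "gripper": 0}, {"dp": [0, 0, 0], "rotation": [0.0144, -0.0193, 0.0226], "gripper": 0}, {"dp": [0, 0, 0], "rotation": [0.0144, -0.0193, 0.0226], "gripper": 0}, {"dp": [0, 0, 0], "rotation": [0.0144, -0.0193, 0.0226], "gripper": 0}, {"dp": [0, 0, 0], "rotation": [0.0144, -0.0193, 0.0226], "gripper": 0}, {"dp": [0, 0, 0], "rotation": [0.0144, -0.0193, 0.0226], "gripper": 0}]'

```text
clock: 2.1
position: [0.4525, 0.2936, 0.3309]
ee_rot: [1.193, 2.383, -0.596]
ft_force: [0.2, -0.0, -0.6]
finger_gap: 0.006
grasp_force: 0.0
```

>>> move_arm --deltas '[{"dp": [0, 0, 0], "rotation": [0.0144, -0.0193, 0.0226], "gripper": 0}, {"dp": [0, 0, 0], "rotation": [0.0144, -0.0193, 0.0226], "gripper": 0}, {"dp": [0, 0, 0], "rotation": [0.0144, -0.0193, 0.0226], "gripper": 0}, {"dp": [0, 0, 0], "rotation": [0.0144, -0.0193, 0.0226], "gripper": 0}, {"dp": [0, 0, 0], "rotation": [0.0144, -0.0193, 0.0226], "gripper": 0}, {"dp": [0, 0, 0], "rotation": [0.0144, -0.0193, 0.0226], "gripper": 0}, {"dp": [0, 0, 0], "rotation": [0.0144, -0.0193, 0.0226], "gripper": 0}, {"dp": [0, 0, 0], "rotation": [0.0144, -0.0193, 0.0226], "gripper": 0}]'

```text
clock: 2.77
position: [0.4525, 0.2938, 0.3303]
ee_rot: [1.569, 1.482, -1.001]
ft_force: [0.4, -0.2, 0.7]
finger_gap: 0.003
grasp_force: 0.0
```

```bash
python3 -c "
from h import *
plan([.537,.1,.33]);plan([.537,.1,.1]);plan([.537,.07,.042])
from bench import vision
c=vision.read_camera('scene');cv2.imwrite('pics/s2.png',cv2.resize(c['pixels'][...,::-1],None,fx=1.5,fy=1.5))"
```

```text
pos [0.4525 0.2938 0.3303] dp total (x/300mm) [-0.2613  0.3163  0.5731] |mm| 211.4 rot/180 [ 0.0019  0.0016 -0.0005] deg 0.5 F [ 0.4 -0.2  0.7] q [ 0.87  0.67  1.39 -0.66  2.03  0.94]
pos [0.4525 0.2938 0.3303] dp total (x/300mm) [0.4352 0.3134 0.8936] |mm| 312.6 rot/180 [ 0.0019  0.0016 -0.0005] deg 0.5 F [ 0.4 -0.2  0.7] q [ 0.87  0.67  1.39 -0.66  2.03  0.94]
pos [0.4525 0.2938 0.3303] dp total (x/300mm) [0.5691 0.318  1.0651] |mm| 374.6 rot/180 [ 0.0019  0.0016 -0.0005] deg 0.5 F [ 0.4 -0.2  0.7] q [ 0.87  0.67  1.39 -0.66  2.03  0.94]
```

View pics/s2.png

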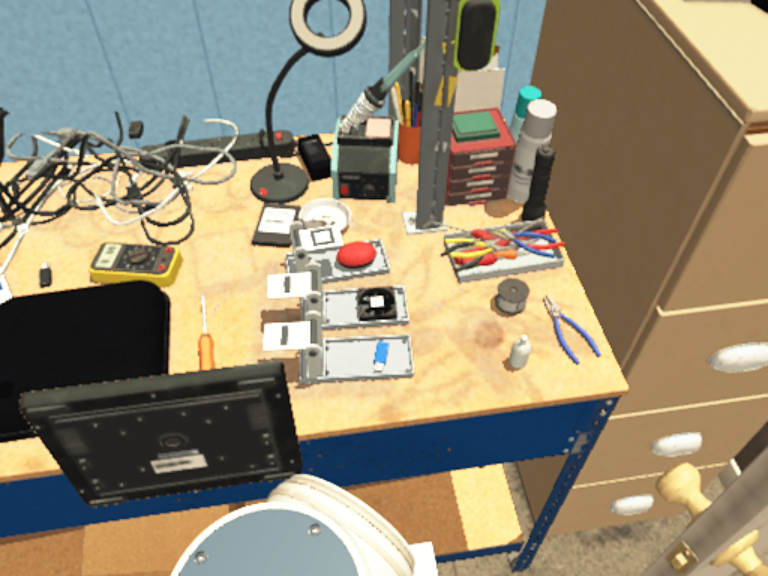

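>>> move_arm --deltas '[{"dp": [-0.037, 0.045, 0.082], "rotation": [0, 0, 0], "gripper": 0}, {"dp": [-0.037, 0.045, 0.082], "rotation": [0, 0, 0], "gripper": 0}, {"dp": [-0.037, 0.045, 0.082], "rotation": [0, 0, 0], "gripper": 0}, {"dp": [-0.037, 0.045, 0.082], "rotation": [0, 0, 0], "gripper": 0}, {"dp": [-0.037, 0.045, 0.082], "rotation": [0, 0, 0], "gripper": 0}, {"dp": [-0.037, 0.045, 0.082], "rotation": [0, 0, 0], "gripper": 0}, {"dp": [-0.037, 0.045, 0.082], "rotation": [0, 0, 0], "gripper": 0}, {"dp": [0, 0, 0], "rotation": [0, 0, 0], "gripper": 0}]'

```text
clock: 3.48
position: [0.5382, 0.0955, 0.329]
ee_rot: [1.571, 1.487, -1.001]
ft_force: [-0.5, -0.3, 0.3]
finger_gap: 0.004
grasp_force: 0.0
```

```bash
python3 -c "
from h import *
plan([.537,.1,.2]);plan([.537,.1,.1])
from bench import vision
c=vision.read_camera('top');cv2.imwrite('pics/t2.png',cv2.resize(c['pixels'][...,::-1],None,fx=1.5,fy=1.5))"
```

```text
pos [0.5382 0.0955 0.329 ] dp total (x/300mm) [ 0.396  -0.0052  0.1679] |mm| 129.1 rot/180 [0.0014 0.0004 0.0004] deg 0.3 F [-0.5 -0.3  0.3] q [ 0.58  0.57  1.57 -0.85  1.8   0.8 ]
pos [0.5382 0.0955 0.329 ] dp total (x/300mm) [ 0.6983 -0.0055  0.3084] |mm| 229.0 rot/180 [0.0014 0.0004 0.0004] deg 0.3 F [-0.5 -0.3  0.3] q [ 0.58  0.57  1.57 -0.85  1.8   0.8 ]
```

View pics/t2.png

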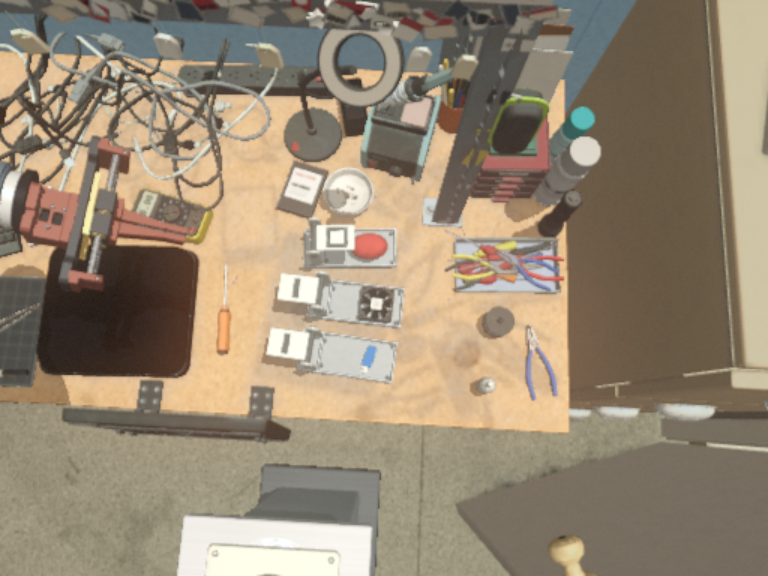

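The gripper shows as the red shape at (20–205, 140–290), pointing right at the flag with its tip at about (205,237). The trays are unchanged. Now I'll descend.

>>> move_arm --deltas '[{"dp": [0.1, 0, 0.045], "rotation": [0, 0, 0], "gripper": 0}, {"dp": [0.1, 0, 0.045], "rotation": [0, 0, 0], "gripper": 0}, {"dp": [0.1, 0, 0.045], "rotation": [0, 0, 0], "gripper": 0}, {"dp": [0.1, 0, 0.045], "rotation": [0, 0, 0], "gripper": 0}, {"dp": [0.1, 0, 0.045], "rotation": [0, 0, 0], "gripper": 0}, {"dp": [0.1, 0, 0.045], "rotation": [0, 0, 0], "gripper": 0}, {"dp": [0.1, 0, 0.045], "rotation": [0, 0, 0], "gripper": 0}, {"dp": [0, 0, 0], "rotation": [0, 0, 0], "gripper": 0}]'

```text
clock: 4.2
position: [0.5353, 0.1017, 0.0931]
ee_rot: [1.564, 1.492, -1.008]
ft_force: [-0.6, -0.1, -0.2]
finger_gap: 0.001
grasp_force: 0.0
```

```bash
python3 -c "
from h import *
plan([.537,.07,.042]);plan([.537,.005,.042])"
```

```text
pos [0.5353 0.1017 0.0931] dp total (x/300mm) [0.1107 0.0121 0.1668] |mm| 60.2 rot/180 [0.0013 0.0014 0.0029] deg 0.6 F [-0.6 -0.1 -0.2] q [ 0.59  0.91  1.6  -0.81  1.56  1.07]
pos [0.5353 0.1017 0.0931] dp total (x/300mm) [0.0201 0.0233 0.3633] |mm| 109.4 rot/180 [0.0013 0.0014 0.0029] deg 0.6 F [-0.6 -0.1 -0.2] q [ 0.59  0.91  1.6  -0.81  1.56  1.07]
```

>>> move_arm --deltas '[{"dp": [0.037, 0.004, 0.056], "rotation": [0, 0, 0], "gripper": 0}, {"dp": [0.037, 0.004, 0.056], "rotation": [0, 0, 0], "gripper": 0}, {"dp": [0.037, 0.004, 0.056], "rotation": [0, 0, 0], "gripper": 0}, {"dp": [-0.0225, 0.003, 0.049], "rotation": [0, 0, 0], "gripper": 0}, {"dp": [-0.0225, 0.003, 0.049], "rotation": [0, 0, 0], "gripper": 0}, {"dp": [-0.0225, 0.003, 0.049], "rotation": [0, 0, 0], "gripper": 0}, {"dp": [-0.0225, 0.003, 0.049], "rotation": [0, 0, 0], "gripper": 0}, {"dp": [0, 0, 0], "rotation": [0, 0, 0], "gripper": 0}]'

```text
clock: 4.87
position: [0.5399, 0.0014, 0.0482]
ee_rot: [1.572, 1.484, -1.003]
ft_force: [0.1, 0.7, 0.2]
finger_gap: 0.006
grasp_force: 0.0
```

```bash
python3 -c "
from h import *
plan([.537,.005,.09])
from bench import vision
c=vision.read_camera('scene');cv2.imwrite('pics/s3.png',cv2.resize(c['pixels'][120:290,80:300,::-1],None,fx=3.5,fy=3.5))"
```

```text
pos [0.5399 0.0014 0.0482] dp total (x/300mm) [-0.1215 -0.0101 -0.0689] |mm| 42.0 rot/180 [ 0.0009  0.0008 -0.    ] deg 0.2 F [0.1 0.7 0.2] q [ 0.45  0.95  1.69 -0.93  1.41  1.13]
```

View pics/s3.png

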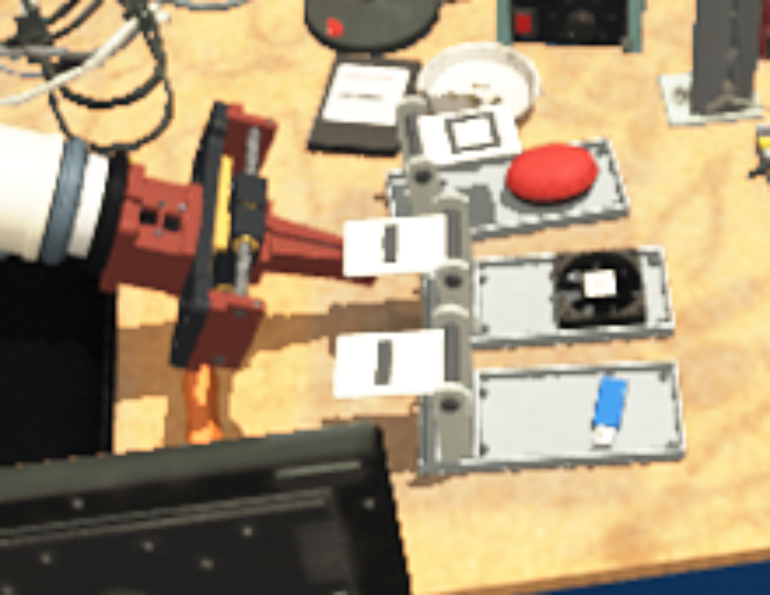

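The closed finger is under the fan flag (tip at about (360,270)), with clear space around it. Pushing up along the arc.

>>> move_arm --deltas '[{"dp": [-0.025, 0, -0.008], "rotation": [0, 0, 0], "gripper": 0}, {"dp": [-0.025, 0, -0.008], "rotation": [0, 0, 0], "gripper": 0}, {"dp": [-0.025, 0, -0.008], "rotation": [0, 0, 0], "gripper": 0}, {"dp": [-0.025, 0, -0.008], "rotation": [0, 0, 0], "gripper": 0}, {"dp": [-0.025, 0, -0.008], "rotation": [0, 0, 0], "gripper": 0}, {"dp": [-0.026, 0.001, 0.01], "rotation": [0, 0, 0], "gripper": 0}, {"dp": [-0.026, 0.001, 0.01], "rotation": [0, 0, 0], "gripper": 0}, {"dp": [-0.026, 0.001, 0.01], "rotation": [0, 0, 0], "gripper": 0}]'

```text
clock: 5.58
position: [0.5399, -0.019, 0.104]
ee_rot: [1.57, 1.487, -1.001]
ft_force: [0.7, 1.0, -0.8]
finger_gap: 0.007
grasp_force: 0.2
```

```bash
python3 -c "
from h import *
plan([.535,-.046,.112])
from bench import vision
c=vision.read_camera('scene');cv2.imwrite('pics/s4.png',cv2.resize(c['pixels'][120:290,80:300,::-1],None,fx=3.5,fy=3.5))"
```

```text
pos [ 0.5399 -0.019   0.104 ] dp total (x/300mm) [-0.0624 -0.0116  0.0711] |mm| 28.6 rot/180 [0.0017 0.0006 0.0003] deg 0.3 F [ 0.7  1.  -0.8] q [ 0.42  0.84  1.74 -0.95  1.43  1.07]
```

View pics/s4.png

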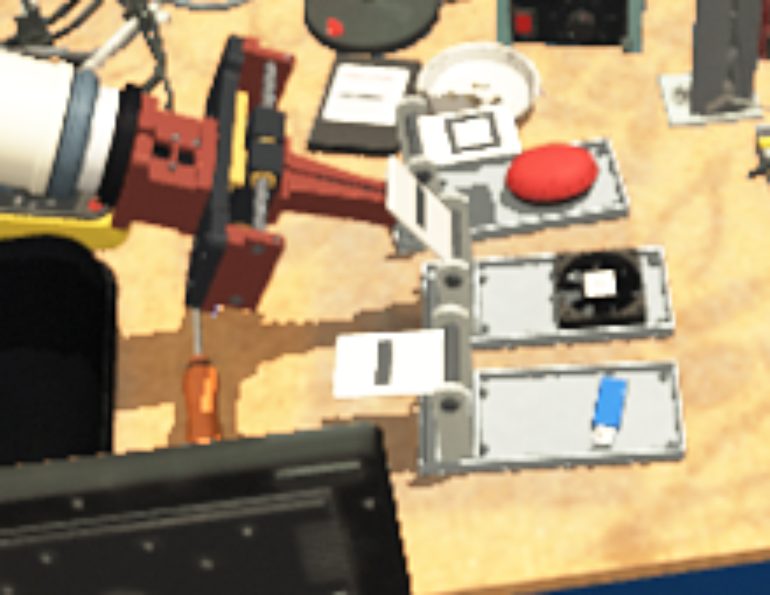

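The flag is up at about 55° on the finger with low force. Continuing over the top.

>>> move_arm --deltas '[{"dp": [-0.014, 0, 0.018], "rotation": [0, 0, 0], "gripper": 0}, {"dp": [-0.014, 0, 0.018], "rotation": [0, 0, 0], "gripper": 0}, {"dp": [-0.014, 0, 0.018], "rotation": [0, 0, 0], "gripper": 0}, {"dp": [-0.014, 0, 0.018], "rotation": [0, 0, 0], "gripper": 0}, {"dp": [-0.004, 0, 0.024], "rotation": [0, 0, 0], "gripper": 0}, {"dp": [-0.004, 0, 0.024], "rotation": [0, 0, 0], "gripper": 0}, {"dp": [-0.004, 0, 0.024], "rotation": [0, 0, 0], "gripper": 0}, {"dp": [-0.004, 0, 0.024], "rotation": [0, 0, 0], "gripper": 0}]'

```text
clock: 6.3
position: [0.5368, -0.074, 0.1013]
ee_rot: [1.57, 1.487, -1.001]
ft_force: [-0.8, 0.2, -0.1]
finger_gap: 0.004
grasp_force: 0.2
```

```bash
python3 -c "
from h import *
plan([.535,-.08,.105])
from bench import vision
c=vision.read_camera('scene');cv2.imwrite('pics/s5.png',cv2.resize(c['pixels'][120:290,80:300,::-1],None,fx=3.5,fy=3.5))"
```

```text
pos [ 0.5368 -0.074   0.1013] dp total (x/300mm) [-0.0197 -0.005   0.0132] |mm| 7.3 rot/180 [0.0015 0.0006 0.0004] deg 0.3 F [-0.8  0.2 -0.1] q [ 0.34  0.83  1.79 -1.03  1.38  1.09]
```

View pics/s5.png

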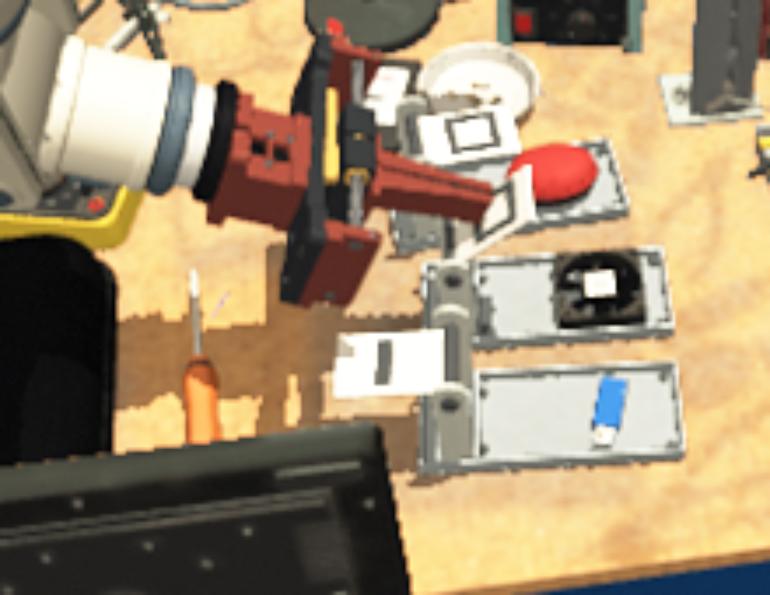

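The flag is past upright at about 125°, square-frame face up. I'll back the finger out along its axis and let the flag sink.

>>> move_arm --deltas '[{"dp": [-0.01, 0, -0.05], "rotation": [0, 0, 0], "gripper": 0}, {"dp": [-0.03, 0, -0.1], "rotation": [0, 0, 0], "gripper": 0}, {"dp": [-0.03, 0, -0.1], "rotation": [0, 0, 0], "gripper": 0}, {"dp": [-0.03, 0, -0.1], "rotation": [0, 0, 0], "gripper": 0}, {"dp": [-0.03, 0, -0.1], "rotation": [0, 0, 0], "gripper": 0}, {"dp": [-0.03, 0, -0.1], "rotation": [0, 0, 0], "gripper": 0}, {"dp": [0, 0, 0], "rotation": [0, 0, 0], "gripper": 0}, {"dp": [0, 0, 0], "rotation": [0, 0, 0], "gripper": 0}]'

```text
clock: 7.02
position: [0.5445, 0.0582, 0.2159]
ee_rot: [1.57, 1.488, -0.996]
ft_force: [-0.0, -0.6, 0.1]
finger_gap: 0.005
grasp_force: 0.0
```

```bash
python3 -c "
from h import *
from bench import vision
for i in range(50): c=vision.read_camera('scene')
plan([.5,.1,.2])
cv2.imwrite('pics/s6.png',cv2.resize(c['pixels'][120:290,80:300,::-1],None,fx=3.5,fy=3.5))"
```

```text
pos [0.5439 0.056  0.2147] dp total (x/300mm) [ 0.1026 -0.154  -0.105 ] |mm| 63.8 rot/180 [0.0016 0.0006 0.0003] deg 0.3 F [ 0.5 -0.7 -0.3] q [ 0.52  0.7   1.65 -0.87  1.62  0.94]
```

View pics/s6.png

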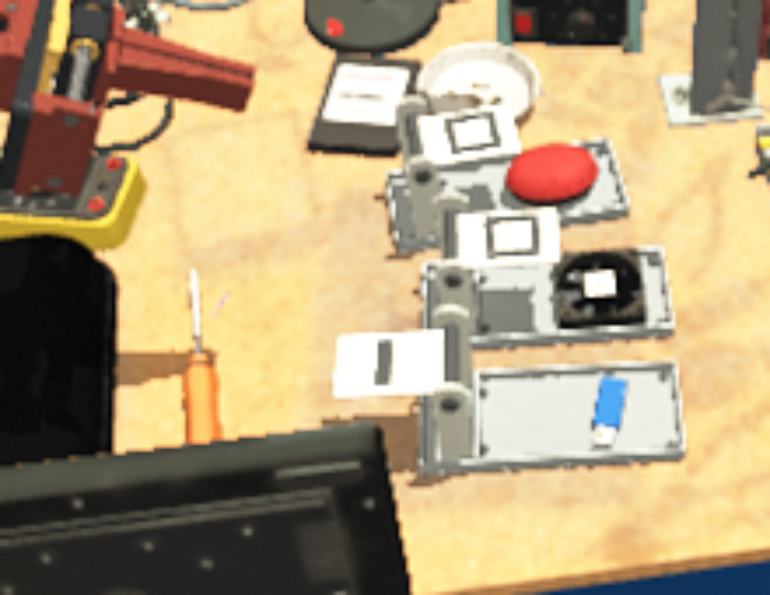

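The fan flag lies flat over its tray with the square frame up (at about (510,237)). The other flags and the loose items have not moved, and the gripper is clear.

```bash
python3 -c "
from bench import ticket
print(ticket.sign_off())"
```

```text
the job is handed in; nothing more can be done
None
```

The fan's flag was pushed up from below with the closed fingertip and swung over its pivot; it now lies flat over the tray with its square-frame face up, the other two flags and the items in view look unmoved, and the job is handed in.

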